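Cam the gel tray snug in its caster

TASK

One of the two gel casters on the bench holds a white casting tray. Swing that caster's cam lever anticlockwise just far enough for the jaw to take up the gap and press the tray snugly against the sprung pad at the other end: the pad must visibly start to give, about 3 mm is right, and must never be pushed in by more than 6 mm. Leave the lever there, and do not touch the lever of the empty caster.

Things in the scene. Friction and masses are not known exactly. Their poses are not given: they have to be found in the camera images.
- caster: The caster holding the tray: fixed grey base plate 280 x 120 x 12 mm, long axis along its own x; origin at the centre of its underside, z up. At its +x end, on a vertical pivot at (95, 0) mm, an aluminium eccentric with a lever pushes a white, rubber-faced jaw towards -x; at its -x end a stop block carries a sprung pad. An identical caster without a tray stands beside it
- tray: Loose white tray lying on the base between jaw and pad: 120 mm long (its x), 80 mm wide, 30 mm high, open at both ends, about 0.15 kg. Origin: centre of its underside, 12 mm above the bench. Low rails guide it; it slides freely along the caster's x
- lever (a joint): Loaded caster's cam lever, rad, range 0 (slack) to 1.8. At 0.9 it points along the caster's +x; growing = anticlockwise from above, closing the jaw. Starts slack at 0 to 0.15, stays where left; 3 to 5 N at the knob turns it. The jaw's face lies at x = 67.4 mm - 16 mm * lever in the caster's frame
- lever_knob (a point): Centre of the top of the upright black knob on that lever's end, 95 mm above the bench and 95 mm from the pivot. The knob is a cylinder 20 mm across, from 50 to 95 mm above the bench, standing on the flat steel lever bar; pinch it from above or push it sideways
- pad (a joint): How far the loaded caster's sprung pad is pushed in towards its stop block, m: 0 when free, 24 mm at most (the pad then meets the block). 2 N to start, then 1 N more per mm. It gives once the jaw has moved the tray against it
- pad_face (a point): Centre of that pad's black rubber face, 29 mm above the bench; moves with the pad. The stop is set differently each time: the free face lies at x = -59 to -71 mm in the caster's frame. The tray just touches both ends when the jaw's face is 120 mm from this face
- spare_lever_knob (a point): Centre of the top of the same kind of knob on the empty caster's lever, 95 mm above the bench; this lever must stay where it is

How it is judged:
By the outcome, as a careful person would: the job done as asked, in the order asked, and still so for the second after the job is handed in, with the robot touching nothing.
It also fails if it takes over 38 s, if anything falls off the work surface, if the arm or the gripper's body presses on something with over 40 N, if the wrist force passes 120 N, or if a joint passes its speed limit or range.

ROBOT

A 6-joint arm with a two-finger parallel gripper is mounted at the origin on the work surface. World frame = base frame: x ahead of the robot, y to its left, z up, the work surface at z = 0. Lengths are in m, angles in rad, forces in N, time in s.
With the tool pointing down it reaches from about 0.3 to 0.775 m from the base axis. Payload 14.6 kg.
Tool frame: the origin (TCP) lies between the finger pads; the fingertips stand 19 mm ahead of it and the grasp point (between the pads) is the TCP (ctrl.tcp_to_tips is the distance from the TCP to the fingertips, in m); z points along the fingers, y is the direction in which the jaws open and shut (so a half turn about z gives the same grasp; the last joint's range is limited). The gripper opens to 94 mm and grips with 3 to 60 N. Pads are 16 mm wide; open, the fingers measure 119 mm over their backs; the gripper's body (75 mm by 177 mm) begins 78 mm behind the grasp point.
Start: joints at [-1.278, 0.3, 1.521, -0, 1.321, -0.067], TCP at [0.194, -0.515, 0.198] pointing down, gripper open.
Joint ranges: [-3.03, 3.03], [-0.79, 2.21], [0.23, 2.52], [-1.04, 4.18], [0, 3.07], [-2.55, 2.55]. Speed limits (rad/s): [2.22, 2.22, 2.57, 3.14, 3.14, 3.14].

INTERFACE

Orientations are given as a unit quaternion [w, x, y, z].
In Python, from cell import monitor, cams, job, finder, ctrl gives the robot as it stands.
- The arm moves only by the tool step_arm, never from a script. Its argument "deltas" is a list of rows, each a list of 3 entries, a list of its own where there are three numbers: the opening, from 0 (shut) to 1 (fully open), then the shift along the tool's x, y, z in m, then the turn about the tool's z in rad. A call has 1 to 12 rows; each row shifts and turns the commanded pose from where the row before left it, along the tool's axes as they then stand; what a row does not reach is not made up. A row lasts 1/10 s, in which the tool goes at most 50 mm and 8.59 degrees, less where a joint would pass 70% of its speed; a pose out of reach is approached as far as the arm can. A call with a gripper value outside its range is refused whole. The fingers move at their own pace and stop on an object; "squeeze" is the grip in N (left out, the last holds). Time passes only in rows, so rows that do not move let the fingers close. It gives the time, the measured TCP pose, the force and the opening at its end, in the units of the state.
- monitor.observe(): the state, without advancing time (a new reading comes with each control period).
- cams.camera(name): name is "scene" or "top"; returns a dict with "pixels" (420x560x3 uint8, red, green, blue), "vfov" (degrees; the focal length in pixels is half the picture's height over the tangent of half this angle, whatever the lens; pixels are square), "cx", "cy" (the principal point, pixels), "dist" ([k1, k2, p1, p2, k3] as OpenCV has them; the pictures are not rectified), "R" (3x3) and "t" (3): a world point X has camera coordinates R X + t. Camera axes: x right, y down, z forward; pixel columns grow to the right and rows downward; lengths in m; the calibration is good to about 2 mm. A picture is of the moment at which its call begins. There is no depth.
- job.hand_in(): hands the job in, once; it reports no verdict.
Trained networks look in a picture, given as the dict that the camera call returned (one of the last four; its "shot" number tells which), for a name from the list of things; names that differ only in an ending like _2 or _b are one class to them, and where a whole thing is asked for, a point or a joint stands for the part that bears it (a point fixed in the world has none). Each returns a list of dicts, best first, with "conf" (0 to 1); they miss things now and then, are a little off and sometimes report something else, mostly with a low value. They report only what shows in the picture. A call takes as long as a camera call.
- finder.find_in(query, picture): "xyz" ([x, y, z] in m, in world coordinates, good to about 4 mm: the middle of the surface that is visible of it).
- finder.outline_of(query, picture): "mask" (420x560 bool, what is visible of it).
- finder.tip_of(query, picture): "xyz" ([x, y, z] in m, in world coordinates, good to about 4 mm: a listed point, or the origin of a listed thing).
The state is a dict: "t": time; "q": joint angles; "joint_vel": joint speeds; "effort": joint torques, N m; "position": TCP position; "tool_rot": TCP orientation; "wrist_force": force on the tool from outside, world axes, zero at the start; "wrist_torque": the same for the moment, N m; "opening": opening from 0.0 (shut) to 1.0 (fully open).
Only numpy, scipy, OpenCV 4.12 (cv2) and the standard library are available. Lean on these libraries where they do the work, as an engineer would, in place of code of your own. Each camera call takes 0.05 s, during which the arm holds its last target. There are 200 camera calls.

## Working session

There is one attempt and no reset: what is moved stays moved. The work goes in short steps, Python scripts to look and compute and a tool call to move; the robot and the scene stay as the last step left them, time stands still between calls to the robot, and variables do not carry over. Pictures are saved under pics/ and viewed, about 8 in all and at most 12, crops included, and the job is handed in when it is done.

Besides the shell and the picture viewer there is one more tool, called after ">>>" as name([rows], argument=value, ...), one row to a line, values as JSON. step_arm: Moves the arm, as the interface text tells. Its arguments: {"type":"object","properties":{"deltas":{"type":"array","items":{"type":"array"}},"squeeze":{"type":"number"}},"required":["deltas"]}

```bash
mkdir -p pics; ls; python3 - <<'E'
from cell import monitor,cams,finder
import cv2
print(monitor.observe())
for n in("top","scene"):
    p=cams.camera(n); cv2.imwrite(f"pics/a_{n}.png",p["pixels"][:,:,::-1])
    print(n,p["vfov"],p["cx"],p["cy"],p["dist"],p["R"],p["t"])
    for q in("caster","tray","lever_knob","pad_face","spare_lever_knob"):
        print(q,[(r["xyz"],r["conf"]) for r in finder.tip_of(q,p)])
E
```

```text
pics
{'t': 0.0, 'q': array([-1.27762977e+00,  3.00462592e-01,  1.52158810e+00, -2.08958249e-05,
        1.32069827e+00, -6.65930621e-02]), 'joint_vel': array([-0.00032471, -0.00067241, -0.00025334,  0.00103671, -0.00052322,
        0.00046654]), 'effort': array([-1.22246729e-03, -5.31799150e+01, -3.52727330e+01,  7.07541802e-02,
        2.44479912e-02, -3.73739942e-05]), 'position': array([ 0.19354319, -0.51452829,  0.19758804]), 'tool_rot': array([-5.73300323e-04,  9.83864575e-01,  1.78913842e-01, -7.54132635e-05]), 'wrist_force': array([0.6266726 , 0.85042484, 0.14534643]), 'wrist_torque': array([-0.01086657,  0.02314206,  0.0022398 ]), 'opening': 1.000437487389492}
top 56.50168193754363 275.3858178949189 209.0336219922136 [-0.06305062  0.          0.          0.          0.        ] [[-0.13361441 -0.9910323  -0.00147205]
 [-0.96289386  0.13017184 -0.23641213]
 [ 0.23448368 -0.03017064 -0.97165176]] [0.0352814  0.52922387 0.64683464]
caster []
tray [([0.4599, -0.211, 0.0148], 0.75)]
lever_knob [([0.6016, -0.3154, 0.0944], 0.81), ([0.6199, 0.1667, 0.0961], 0.45)]
pad_face [([0.4012, -0.1948, 0.0298], 0.53)]
spare_lever_knob [([0.622, 0.1661, 0.0967], 0.87)]
scene 49.88375802559363 277.55610482553817 210.93784034749646 [0.0483802 0.        0.        0.        0.       ] [[ 0.16983185  0.98546731 -0.00336515]
 [ 0.5135872  -0.09142307 -0.85315298]
 [-0.84106203  0.14316425 -0.52164994]] [-0.04425736 -0.18041347  1.31632952]
caster [([0.4627, -0.2109, -0.0002], 0.9), ([0.6218, 0.168, 0.0946], 0.47)]
tray [([0.4638, -0.2064, 0.0156], 0.83)]
lever_knob [([0.6035, -0.3137, 0.097], 0.94)]
pad_face [([0.4095, -0.1936, 0.0326], 0.96), ([0.4635, -0.2093, -0.0008], 0.63)]
spare_lever_knob []
```

View pics/a_top.png

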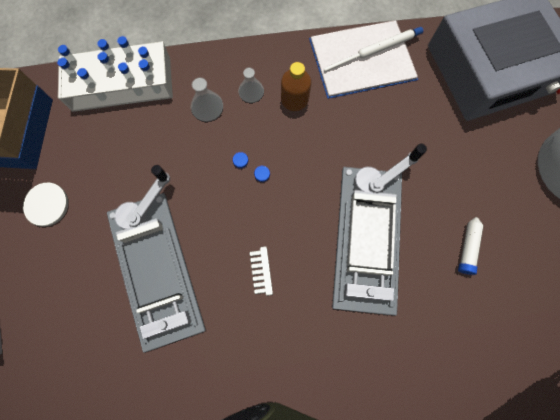

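View pics/a_scene.png

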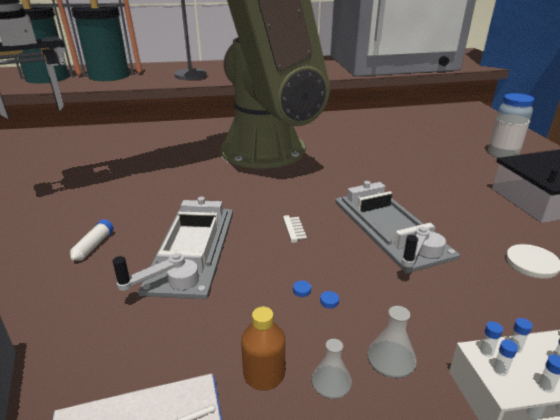

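Top view: the loaded caster is the one on the right. Its pivot is at about (368,180), the knob at (418,152) and the pad near (370,270), with the caster's +x pointing up in the picture. I'll fit its pose next.

```bash
cat > h.py <<'E'
import numpy as np,cv2
def K(p):
    f=p["pixels"].shape[0]/2/np.tan(np.radians(p["vfov"])/2)
    return np.array([[f,0,p["cx"]],[0,f,p["cy"]],[0,0,1]])
def toworld(p,uv,z):
    u=cv2.undistortPoints(np.array(uv,float).reshape(-1,1,2),K(p),np.array(p["dist"])).reshape(-1,2)
    R,t=np.array(p["R"]),np.array(p["t"]); c=-R.T@t
    d=np.c_[u,np.ones(len(u))]@R
    return c+d*((z-c[2])/d[:,2])[:,None]
def topix(p,X):
    return cv2.projectPoints(np.array(X,float).reshape(-1,1,3),cv2.Rodrigues(np.array(p["R"]))[0],np.array(p["t"]),K(p),np.array(p["dist"]))[0].reshape(-1,2)
E
python3 - <<'E'
from cell import cams,finder
import cv2,numpy as np
from h import *
p=cams.camera("top")
im=p["pixels"][:,:,::-1]
c=cv2.resize(im[135:320,325:435],None,fx=3.2,fy=3.2,interpolation=cv2.INTER_CUBIC)
s=cams.camera("scene"); d=cv2.resize(s["pixels"][190:300,105:245,::-1],None,fx=3.2,fy=3.2,interpolation=cv2.INTER_CUBIC)
o=np.zeros((592,800,3),np.uint8); o[:c.shape[0],:c.shape[1]]=c; o[:d.shape[0],352:800]=d[:,:448]
cv2.imwrite("pics/b.png",o)
for n,pp in(("top",p),("scene",s)):
  for q in("caster","lever_knob","pad_face","pad","tray"):
    for r in finder.find_in(q,pp)[:2]: print(n,q,"find",r["xyz"],r["conf"])
for q in("caster","tray","pad"):
  for r in finder.outline_of(q,p)[:1]:
    ys,xs=np.nonzero(r["mask"]); print(q,len(xs),xs.min(),xs.max(),ys.min(),ys.max(),cv2.boxPoints(cv2.minAreaRect(np.c_[xs,ys].astype(np.float32))))
E
```

```text
top caster find [0.5085, -0.2054, 0.0118] 0.75
top lever_knob find [0.578, -0.2445, 0.0512] 0.75
top pad_face find [0.3948, -0.1882, 0.0417] 0.7
top pad find [0.4001, -0.1899, 0.0433] 0.56
top tray find [0.462, -0.2106, 0.0168] 0.85
scene caster find [0.5757, -0.2299, 0.0211] 0.65
scene caster find [0.587, 0.2221, 0.0434] 0.3
scene lever_knob find [0.5892, -0.2432, 0.0464] 0.67
scene pad_face find [0.4081, -0.1934, 0.0376] 0.92
scene pad find [0.4022, -0.1961, 0.0337] 0.75
scene tray find [0.4532, -0.2077, 0.0182] 0.77
caster 5619 333 426 143 314 [[317.459   305.15717]
 [349.514   129.92328]
 [427.07712 144.11163]
 [395.02213 319.34552]]
tray 2729 347 394 202 268 [[346.44254 265.36282]
 [350.68588 201.7124 ]
 [396.61508 204.77435]
 [392.37173 268.42477]]
pad 332 348 392 265 275 [[347.67218 271.60654]
 [348.43445 263.22128]
 [392.61475 267.2377 ]
 [391.85248 275.62296]]
```

View pics/b.png

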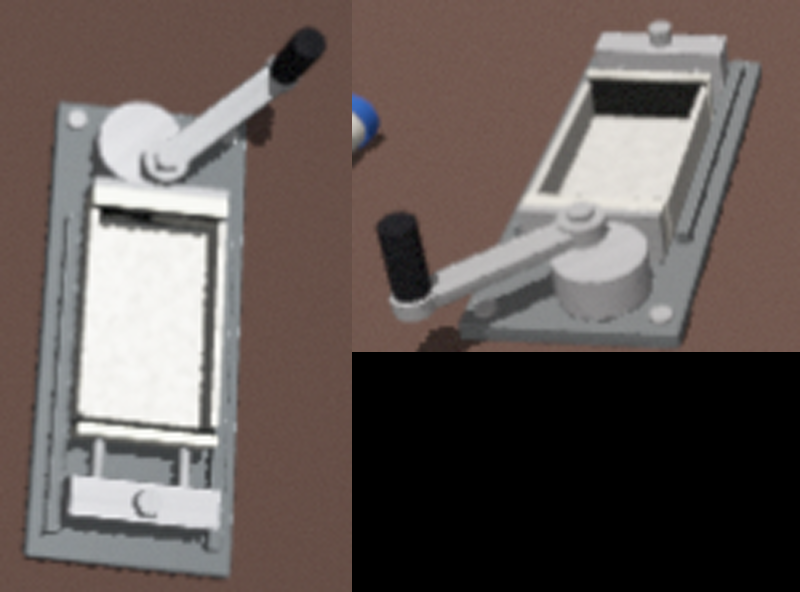

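The crop shows three base-plate corners, the knob top at (305,40), and the pad's white strip just below the tray at crop y≈435. The jaw is still short of the tray.

```bash
python3 - <<'E'
from cell import cams,finder
import numpy as np
from scipy.optimize import least_squares
from h import *
p=cams.camera("top");s=cams.camera("scene")
T=lambda a:(np.array(a)/3.2+[325,135]); S=lambda a:((np.array(a)-[352,0])/3.2+[105,190])
L=np.array([[.14,.06],[-.14,.06],[-.14,-.06]])
uv=T([[58,103],[26,556],[229,577]]); us=S([[761,63],[682,336]]);Ls=np.array([[-.14,.06],[.14,.06]])
def W(v,l,z):
    c,sn=np.cos(v[2]),np.sin(v[2]); l=np.atleast_2d(l)
    return np.c_[v[0]+c*l[:,0]-sn*l[:,1],v[1]+sn*l[:,0]+c*l[:,1],np.full(len(l),z)]
f=lambda v:np.r_[(topix(p,W(v,L,.012))-uv).ravel(),(topix(s,W(v,Ls,.012))-us).ravel()]
r=least_squares(f,[.463,-.211,-.3]); v=r.x; print(v,np.degrees(v[2]),r.fun.round(1))
r2=least_squares(lambda v:f(v)[:6],v); print("top only",r2.x)
inv=lambda X:[(np.cos(v[2])*(x[0]-v[0])+np.sin(v[2])*(x[1]-v[1]),-np.sin(v[2])*(x[0]-v[0])+np.cos(v[2])*(x[1]-v[1])) for x in X]
print("pivot",W(v,[.095,0],0))
kt=toworld(p,T([[305,40]]),.095);ks=toworld(s,S([[398,222]]),.095)
for k in (kt[0],ks[0],[.6016,-.3154],[.6035,-.3137]):
    l=np.array(inv([k])[0])-[.095,0]; print("knob",k,np.hypot(*l),np.arctan2(l[1],l[0])+.9)
print("padfind",np.round(inv([[.4012,-.1948],[.4095,-.1936]]),4))
# black top edge of pad (top of pad?), candidates
for z in(.036,.042,.044): print(z,np.round(inv(toworld(p,T([[146,428],[146,436],[146,445],[160,215]]),z)),4).tolist())
print("scene pad face bottom/top",np.round(inv(toworld(s,S([[648,113]]),.015)),4),[np.round(inv(toworld(s,S([[648,80]]),z)),4).tolist() for z in(.04,.044)])
print("camtop",-np.array(p["R"]).T@p["t"],"camscene",-np.array(s["R"]).T@s["t"])
E
```

```text
[ 0.46172076 -0.20756402 -0.23720614] -13.590910884710487 [-1.1 -1.2 -0.8 -0.1  0.2 -0.3 -0.7 -1.2 -1.1 -1.5]
top only [ 0.46051685 -0.20875571 -0.24209514]
pivot [[ 0.55406059 -0.22988787  0.        ]]
knob [ 0.60057138 -0.31201099  0.095     ] 0.09437933564311857 0.08172236138142919
knob [ 0.60220382 -0.31134599  0.095     ] 0.09462132310090897 0.10019885166873421
knob [0.6016, -0.3154] 0.09783823036234372 0.07380019982109165
knob [0.6035, -0.3137] 0.09730738834167758 0.09935763076362192
padfind [[-0.0618 -0.0018]
 [-0.054   0.0013]]
0.036 [[-0.0622, -0.0015], [-0.0667, -0.0018], [-0.0718, -0.002], [0.0647, -0.0039]]
0.042 [[-0.0628, -0.0001], [-0.0673, -0.0004], [-0.0724, -0.0006], [0.063, -0.0025]]
0.044 [[-0.063, 0.0003], [-0.0675, 0.0001], [-0.0726, -0.0002], [0.0624, -0.002]]
scene pad face bottom/top [[-0.0631 -0.0009]] [[[-0.0638, 0.0014]], [[-0.0575, 0.0031]]]
camtop [ 0.36262836 -0.01440962  0.75366489] camscene [ 1.20728913 -0.1613311   0.532594  ]
```

>>> step_arm([
  [0.6,[0.038,-0.004,0],0],
  [0.6,[0.038,-0.004,0],0],
  [0.6,[0.038,-0.004,0],0],
  [0.6,[0.038,-0.004,0],0],
  [0.6,[0.038,-0.004,0],0],
  [0.6,[0.038,-0.004,0],0],
  [0.6,[0.038,-0.004,0],0],
  [0.6,[0.038,-0.004,0],0],
  [0.6,[0.038,-0.004,0],0],
  [0.6,[0.038,-0.004,0],0],
  [0.6,[0.038,-0.004,0],0],
  [0.6,[0.035,-0.002,0],0],
], squeeze=10)

```text
t: 2.65
position: [0.6029, -0.311, 0.1981]
tool_rot: [-0.0, 0.984, 0.179, -0.0]
wrist_force: [-0.0, -0.6, 0.8]
opening: 0.601
```

>>> step_arm([
  [0.6,[0,0,0],0.14],
  [0.6,[0,0,0],0.14],
  [0.6,[0,0,0],0.14],
  [0.6,[0,0,0],0.14],
  [0.6,[0,0,0],0.14],
  [0.6,[0,0,0],0.14],
  [0.6,[0,0,0],0.14],
  [0.6,[0,0,0],0.14],
  [0.6,[0,0,0],0.14],
  [0.6,[0,0,0],0.14],
  [0.6,[0,0,0],0],
  [0.6,[0,0,0],0],
])

```text
t: 3.85
position: [0.6014, -0.3122, 0.1981]
tool_rot: [-0.0, 0.869, -0.495, -0.0]
wrist_force: [0.3, -0.2, 0.0]
opening: 0.601
```

>>> step_arm([
  [0.6,[0,0,0.03],0],
  [0.6,[0,0,0.03],0],
  [0.6,[0,0,0.03],0],
  [0.6,[0,0,0.03],0],
  [0.6,[0,0,0],0],
  [0.35,[0,0,0],0],
])

```text
t: 4.45
position: [0.6016, -0.3124, 0.0789]
tool_rot: [0.0, 0.868, -0.496, 0.0]
wrist_force: [0.1, 1.0, 0.5]
opening: 0.551
```

```bash
python3 - <<'E'
from cell import cams,monitor
import numpy as np,cv2
o=monitor.observe();print(o["t"],o["position"],o["wrist_force"],o["opening"])
ims=[cams.camera("top")["pixels"] for _ in range(6)]
np.save("ref_top.npy",np.array(ims)); print(np.std([i.astype(float) for i in ims],0).mean())
s=cams.camera("scene")["pixels"];np.save("ref_scene.npy",s)
c=np.hstack([cv2.resize(ims[0][90:320,310:450],None,fx=2.4,fy=2.4),cv2.resize(s[100:330,60:260],None,fx=2.3,fy=2.4)])
cv2.imwrite("pics/c.png",c[:,:,::-1]);print(c.shape)
E
```

```text
4.45 [ 0.60163762 -0.31235964  0.07894174] [0.10187629 0.95238632 0.5426824 ] 0.5512579911220011
1.1658170281743294
(552, 796, 3)
```

View pics/c.png

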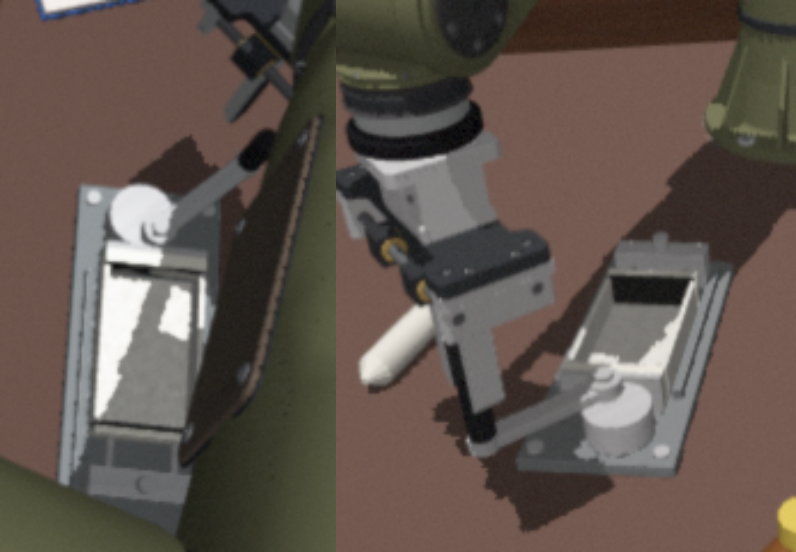

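>>> step_arm([
  [0.1,[0,0,0],0],
  [0.1,[0,0,0],0],
  [0.1,[0,0,0],0],
  [0.1,[0,0,0],0],
  [0.1,[0,0,0],0],
  [0.1,[0,0,0],0],
], squeeze=12)

```text
t: 5.4
position: [0.6014, -0.3125, 0.0783]
tool_rot: [0.0, 0.868, -0.497, 0.0]
wrist_force: [-2.1, -3.4, 3.1]
opening: 0.208
```

>>> step_arm([
  [0.1,[-0.0001,-0.00475,0],-0.05],
  [0.1,[-0.0001,-0.00475,0],-0.05],
  [0.1,[-0.0001,-0.00475,0],-0.05],
  [0.1,[-0.0001,-0.00475,0],-0.05],
  [0.1,[-0.0001,-0.00475,0],-0.05],
  [0.1,[-0.0001,-0.00475,0],-0.05],
  [0.1,[-0.0001,-0.00475,0],-0.05],
  [0.1,[-0.0001,-0.00475,0],-0.05],
  [0.1,[-0.0001,-0.00475,0],-0.05],
  [0.1,[-0.0001,-0.00475,0],-0.05],
  [0.1,[0,0,0],0],
])

```text
t: 6.5
position: [0.6353, -0.2789, 0.0783]
tool_rot: [-0.0, 0.964, -0.266, 0.0]
wrist_force: [-1.5, -0.1, 4.6]
opening: 0.204
```

```bash
python3 - <<'E'
from cell import cams,monitor
import numpy as np,cv2
o=monitor.observe();P=o["position"];print(o["t"],P,o["wrist_force"])
d=P[:2]-[.55406,-.22989];print(np.hypot(*d),np.arctan2(d[1],d[0])+.2372+.9)
t=cams.camera("top")["pixels"];s=cams.camera("scene")["pixels"]
np.save("t1.npy",t);np.save("s1.npy",s)
c=np.hstack([cv2.resize(t[90:320,310:450],None,fx=2.4,fy=2.4),cv2.resize(s[140:330,95:260],None,fx=2.78,fy=2.9053)[:552]])
cv2.imwrite("pics/d.png",c[:,:,::-1]);print(c.shape)
E
```

```text
6.5 [ 0.63527021 -0.27890925  0.07834098] [-1.48411625 -0.10412215  4.56623259]
0.09485770616156315 0.5941307482448702
(552, 795, 3)
```

View pics/d.png

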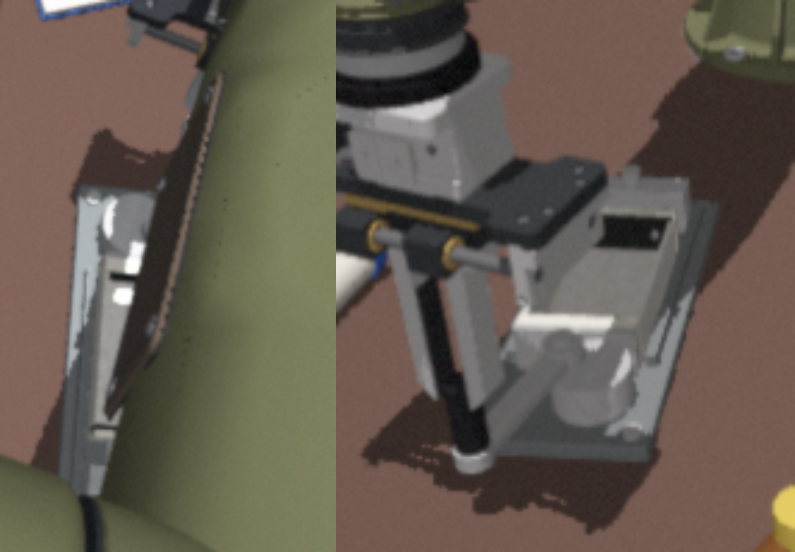

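The lever is now at about 0.59. The arm hides the pad, so I'll let go and back off to get a clear view.

>>> step_arm([
  [0.6,[0,0,0],0],
  [0.6,[0,0,0],0],
  [0.6,[0,0,-0.04],0],
  [0.6,[0,0,-0.04],0],
  [0.6,[0,0,-0.04],0],
])

```text
t: 7.1
position: [0.6347, -0.2791, 0.1993]
tool_rot: [-0.0, 0.964, -0.267, -0.0]
wrist_force: [0.6, 0.6, -0.1]
opening: 0.583
```

>>> step_arm([
  [0.6,[-0.0225,0.039,0],0],
  [0.6,[-0.0225,0.039,0],0],
  [0.6,[-0.0225,0.039,0],0],
  [0.6,[-0.0225,0.039,0],0],
  [0.6,[-0.0225,0.039,0],0],
  [0.6,[-0.0225,0.039,0],0],
  [0.6,[-0.0225,0.039,0],0],
  [0.6,[-0.0225,0.039,0],0],
  [0.6,[-0.0225,0.039,0],0],
  [0.6,[-0.0225,0.039,0],0],
])

```text
t: 8.1
position: [0.2397, -0.4985, 0.1981]
tool_rot: [-0.0, 0.964, -0.267, 0.0]
wrist_force: [0.7, -0.3, 0.5]
opening: 0.6
```

```bash
python3 - <<'E'
from cell import cams,monitor
import numpy as np,cv2
o=monitor.observe();print(o["t"],o["position"])
t=[cams.camera("top")["pixels"] for _ in range(4)];s=[cams.camera("scene")["pixels"] for _ in range(4)]
np.save("t2.npy",t);np.save("s2.npy",s)
t=np.mean(t,0).astype(np.uint8);s=np.mean(s,0).astype(np.uint8)
a=cv2.imread("pics/a_top.png")[:,:,::-1];b=cv2.imread("pics/a_scene.png")[:,:,::-1]
r=lambda i,y,x:cv2.resize(i[y[0]:y[1],x[0]:x[1]],None,fx=3.3,fy=3.3,interpolation=cv2.INTER_CUBIC)
A=np.hstack([r(a,(190,310),(330,410)),r(t,(190,310),(330,410))]);B=np.hstack([r(b,(195,255),(160,240)),r(s,(195,255),(160,240))])
cv2.imwrite("pics/e.png",np.vstack([A,B])[:,:,::-1])
# profiles along the caster axis in top picture
from h import *
p=cams.camera("top");v=[.46172,-.20756,-.2372];c,sn=np.cos(v[2]),np.sin(v[2])
def warp(im,z):  # rectify plane z: rows = caster x .5mm, cols = caster y 1mm
    x=np.arange(-.12,.09,.0005);y=np.arange(-.035,.036,.001);X,Y=np.meshgrid(x,y,indexing="ij")
    q=topix(p,np.stack([v[0]+c*X-sn*Y,v[1]+sn*X+c*Y,0*X+z],-1)).astype(np.float32).reshape(*X.shape,2)
    return cv2.remap(im,q[...,0],q[...,1],cv2.INTER_CUBIC)
g=lambda i:cv2.cvtColor(i,cv2.COLOR_RGB2GRAY).astype(float)
wa,wt=warp(a,.042),warp(t,.042);x=np.arange(-.12,.09,.0005)
pa,pt=g(wa)[:,15:50].mean(1),g(wt)[:,15:50].mean(1)
for lo,hi in((-85,-50),(45,80)):
  for xx in range(lo,hi+1): i=int(round((xx/1000+.12)/.0005)); print(xx,pa[min(i,419)].round(),pt[min(i,419)].round(),end=" | ")
  print()
E
```

```text
8.1 [ 0.23971086 -0.49854646  0.19809585]
-85 132.0 132.0 | -84 132.0 130.0 | -83 132.0 124.0 | -82 133.0 106.0 | -81 134.0 84.0 | -80 130.0 71.0 | -79 115.0 69.0 | -78 91.0 68.0 | -77 74.0 69.0 | -76 70.0 71.0 | -75 70.0 78.0 | -74 70.0 94.0 | -73 73.0 123.0 | -72 79.0 169.0 | -71 91.0 217.0 | -70 115.0 245.0 | -69 156.0 251.0 | -68 204.0 249.0 | -67 240.0 234.0 | -66 251.0 181.0 | -65 250.0 113.0 | -64 242.0 86.0 | -63 201.0 116.0 | -62 132.0 171.0 | -61 90.0 220.0 | -60 107.0 243.0 | -59 160.0 245.0 | -58 213.0 244.0 | -57 241.0 243.0 | -56 247.0 243.0 | -55 245.0 243.0 | -54 244.0 243.0 | -53 244.0 244.0 | -52 243.0 245.0 | -51 243.0 245.0 | -50 243.0 245.0 | 
45 244.0 182.0 | 46 244.0 149.0 | 47 244.0 130.0 | 48 244.0 122.0 | 49 244.0 114.0 | 50 245.0 99.0 | 51 240.0 76.0 | 52 227.0 49.0 | 53 200.0 26.0 | 54 162.0 13.0 | 55 123.0 17.0 | 56 95.0 40.0 | 57 76.0 87.0 | 58 65.0 150.0 | 59 62.0 208.0 | 60 64.0 237.0 | 61 65.0 247.0 | 62 62.0 249.0 | 63 58.0 248.0 | 64 59.0 248.0 | 65 78.0 248.0 | 66 124.0 248.0 | 67 184.0 247.0 | 68 227.0 245.0 | 69 244.0 239.0 | 70 248.0 231.0 | 71 249.0 223.0 | 72 248.0 216.0 | 73 248.0 204.0 | 74 248.0 188.0 | 75 247.0 171.0 | 76 244.0 156.0 | 77 237.0 147.0 | 78 229.0 146.0 | 79 220.0 147.0 | 80 211.0 146.0 |
```

View pics/e.png

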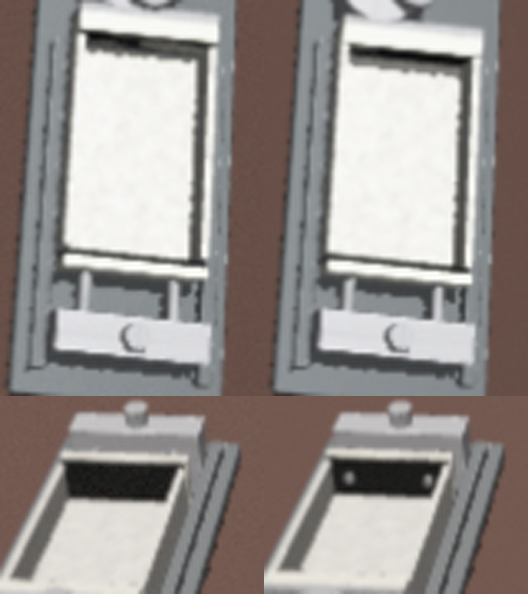

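Between the start picture and now, both edges of the pad strip moved 3.2–3.3 mm towards the block. The jaw face is at about 58 mm and the pad face at about -62 mm. They are 120 mm apart, so the tray is clamped. The arm is clear, so I'm handing in.

```bash
python3 -c "
from cell import job,monitor
print(monitor.observe()['t'],job.hand_in())"
```

```text
the job is handed in; nothing more can be done
8.55 None
```

I pinched the loaded caster's knob and swung its lever anticlockwise from about 0.09 to about 0.59 rad. Then I let go, backed the arm well clear and handed in at 8.55 s.

**Pad:** in the before and after top pictures, both edges of the pad strip moved about 3.2–3.3 mm towards the stop block. I put that at 3.2 mm, give or take about 0.4 mm, so on target and under the 6 mm limit.

**Clamping:** the jaw face (about 58 mm) and the pad face (about -62 mm) measured about 120 mm apart, which is the tray's length. The jaw moved 8.3 mm in the pictures, against about 8.1 mm expected from the lever angle.

**Disagreements:** the finder's two readings of the pad face differed by 8 mm, so I used my own edge measurements instead. These put the free pad face at about -59 mm, right at the edge of the stated range. My estimate before the move was -61 to -63 mm.

**Not checked:** I took no final measurement of the empty caster's lever, but the arm never went near it. Readings at the end of each move showed no wrist force above about 6 N.

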